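# Load a bar sample into the bench collet fixture

### The arm

A 7-joint arm with a two-finger parallel gripper is mounted at the origin on the work surface. World frame = base frame: x ahead of the robot, y to its left, z up, the work surface at z = 0. Lengths are in m, angles in rad, forces in N, time in s.
With the tool pointing down it reaches from about 0.425 to 0.875 m from the base axis. Payload 4.7 kg.
Tool frame: the origin (TCP) lies between the finger pads; the fingertips stand 14 mm ahead of it and the grasp point (between the pads) lies 5 mm behind it; z points along the fingers, y is the line along which they close (so a half turn about z gives the same grasp; the last joint's range is limited). The gripper opens to 87 mm and grips with 3 to 60 N. Pads are 19 mm wide; open, the fingers measure 117 mm over their backs; the gripper's body (75 mm by 190 mm) begins 51 mm behind the grasp point.
Start: joints at [-1.328, 0.321, -0.07, 1.45, 0.023, 1.371, -0.057], TCP at [0.147, 0.633, 0.237] pointing down, gripper open.
Joint ranges: [-2.86, 2.86], [-0.3, 2.09], [-1.38, 1.24], [0.06, 2.45], [-1.56, 4.7], [0.09, 2.05], [-2.69, 2.69]. Speed limits (rad/s): [2.57, 2.57, 3.14, 3.14, 3.14, 3.14, 3.14].

### API

Orientations are given as a rotation vector (axis times angle).
In Python, from bench import get_state, get_image, camera_params, close_job gives the robot as it stands. The module is installed in compiled form; this text tells all that it offers.
- The arm moves only by the tool arm_command, never from a script. Its argument "motion" is a list of rows, each a list of 5 numbers: the finger opening in mm, from 0 to 87, then the shift along the tool's x, y, z in mm, then the turn about the tool's z in degrees. In form: [[gripper, x, y, z, spin], ...]. A call has 1 to 5 rows; each row is the pose to reach, as a shift and turn from the pose commanded when the call began, along the tool's axes at that moment; what a row does not reach only later rows make up. A row lasts 1/12 s, in which the tool goes at most 41.7 mm and 7.16 degrees, less where a joint would pass 70% of its speed; a pose out of reach is approached as far as the arm can. A call with a gripper value outside its range is refused whole. The fingers move at their own pace and stop on an object; "newtons" is the grip in N (left out, the last holds). Time passes only in rows, so rows that repeat a pose let the fingers close. It gives the time, the measured TCP pose, the force, the opening and the grip force at its end, in the units of the state.
- get_state(): the state, without advancing time (a new reading comes with each control period).
- get_image(name): name is "scene" or "top" or "wrist"; returns (picture, depth): 420x560x3 uint8, red, green, blue; 420x560 float32, m along the optical axis (not along the pixel's ray), 0 where there is no reading.
- camera_params(name): a dict with "intrinsics" (3x3 intrinsics, pixels), "D" ([k1, k2, p1, p2, k3] as OpenCV has them; the pictures are not rectified), "extrinsics" (4x4, takes a point from camera to world coordinates). Camera axes: x right, y down, z forward; pixel columns grow to the right and rows downward; lengths in m; the calibration is good to about 2 mm. A picture is of the moment at which its call begins: read the wrist's pose just before it. camera_params takes no time and is no camera call; for the wrist camera it gives the pose at the moment of the call.
- close_job(): hands the job in; it is judged then, once.
The state is a dict: "time": time; "joint_positions": joint angles; "qd": joint speeds; "joint_torque": joint torques, N m; "position": TCP position; "tool_rot": TCP orientation; "ft_force": force on the tool from outside, world axes, zero at the start; "torque": the same for the moment, N m; "grip_width": opening from 0.0 (shut) to 1.0 (fully open); "grip_force": force on a finger pad.
Only numpy, scipy, OpenCV 4.12 (cv2) and the standard library are available. Lean on these libraries where they do the work, as an engineer would, in place of code of your own. Each camera call takes 0.05 s, during which the arm holds its last target. There are 200 camera calls.

### The job

Load the thick round bar into the bench collet fixture: first lift the loose dust cap off the collet and set it down, not drop it, in its round seat in the wooden collet tray. Then take the thick round bar from the rack, lower it gently upright into the open collet until it stands fully home on the depth stop (do not let it fall in), let go of it, and swing the fixture's lever all the way to its closed stop so that the collet grips the bar. Leave the hexagonal bar and the thin bar in the rack, and do not shift the bottle or the steel disc sample.

Things in the scene. Friction and masses are not known exactly. Their poses are not given: they have to be found in the camera images.
- fixture: grey cast bench fixture, 112 mm high, that holds a vertical collet: a 160 x 140 x 18 mm base plate (long side along its x), a round body 116 to 120 mm across from 18 to 83 mm height, then a steel nose 60 mm across up to 112 mm. Fixed for the episode; the bench place and yaw vary. Origin: on the collet's vertical axis, at the underside; z up
- collet_mouth (a point): point on the collet's axis at the top of the nose (112 mm above the bench). The open collet is a round bore of 26 mm with a conical lead-in 32 mm wide and 4 mm deep, split into three jaws; closing the lever moves the jaws in until they grip a 24 mm bar
- collet_stop (a point): point on the collet's axis on the depth stop: the flat steel floor of the bore, 57 mm below the collet mouth (55 mm above the bench). A bar fully home has its lower end here
- closing_lever (a joint): angle of the fixture's closing lever, which turns level about the collet's vertical axis: 0 = open, 1.134 rad (65 degrees) = its closed stop; it grows clockwise seen from above. At the start it stands between 0 and 0.15. Stays where it is left (friction about 0.3 N m, some 2 N at the knob, rising a little when the jaws meet the bar); no spring
- lever_knob (a point): centre of the black 34 mm ball knob on the lever's end, 165 mm from the collet's axis and 73 mm above the bench. The lever is a level straight steel rod of 14 mm that runs from the fixture's body out to the knob; at joint 0 it points 65 degrees clockwise from the fixture's +x axis (seen from above), at the closed stop 130 degrees
- dust_cap: loose aluminium cap over the collet's nose: a disc 72 mm across whose skirt hangs 8 mm down around the nose with play (whole rim 14 mm high), with an upright round knob 28 mm across on top, from 18 to 48 mm above the cap's lower edge (waist 20 mm from 14 to 18 mm). 0.12 kg, lifts straight off. Origin: centre of the skirt's lower edge; z up
- collet_tray: varnished wooden block 200 x 110 x 30 mm (long side along its x), fixed; holds two spare steel collets standing 24 mm above its top at x = +60, y = +-26 mm, and at its other end the cap's seat. Origin: centre of its underside; z up
- cap_seat (a point): centre of the floor of the cap's seat in the tray: a round recess 78 mm wide and 10 mm deep, floor 20 mm above the bench, at x = -45 mm of the tray. The cap stands in it skirt down, its origin at this point
- bar_rack: aluminium block 200 x 70 x 45 mm (long side along its x), fixed, with three round holes of 31 mm, 35 mm deep, in a row along its x at -65, 0 and +65 mm; one bar stands loosely in each, in an order that varies. Origin: centre of its underside; z up
- round_bar: the thick round steel bar: 24 mm across, 130 mm long, about 0.46 kg, edges of its lower end chamfered 1 mm. Stands upright in the rack, its lower end 10 mm above the bench, and sticks 95 mm out of it. Origin: centre of its lower end; z up along the bar
- hex_bar: hexagonal steel bar, 24 mm across flats, 130 mm long, stands in the rack; does not fit this collet. To be left there. Origin: centre of its lower end
- thin_bar: thin round steel bar, 16 mm across, 130 mm long, stands in the rack. To be left there. Origin: centre of its lower end
- bottle: white plastic bottle, 64 mm across, 170 mm high, standing on the bench beyond the work. To be left alone. Origin: centre of its underside
- disc_sample: steel disc sample, 48 mm across, 30 mm high, with small round spark marks on top, lying on the bench beyond the work. To be left alone. Origin: centre of its underside
Not all that is in view belongs to the job. What is meant by the dust_cap is not purple, and is the smaller of those in its own colour.

How it is judged:
By the outcome, as a careful person would: the job done as asked, in the order asked, and still so for the second after the job is handed in, with the robot touching nothing.
It also fails if it takes over 67 s, if anything falls off the work surface, if the arm or the gripper's body presses on something with over 40 N, if the wrist force passes 120 N, or if a joint passes its speed limit or range.

## Working session

There is one attempt and no reset: what is moved stays moved. The work goes in short steps, Python scripts to look and compute and a tool call to move; the robot and the scene stay as the last step left them, time stands still between calls to the robot, and variables do not carry over. Pictures are saved under pics/ and viewed, at most 10 in all, crops included, and the job is handed in when it is done.

Besides the shell and the picture viewer there is one more tool, called after "Request:" as name(argument=value, ...), one argument or row to a line, values as JSON. arm_command: Moves the arm, as the interface text tells. Its arguments: {"type":"object","properties":{"motion":{"type":"array"},"newtons":{"type":"number"}},"required":["motion"]}

```bash
mkdir -p pics; cat > h.py <<'E'
import numpy as np, cv2, pickle
from bench import *
from scipy.spatial.transform import Rotation as R
def snap(n,f=None):
    p=camera_params(n); im,d=get_image(n)
    if f: cv2.imwrite(f'pics/{f}.png',im[:,:,::-1]); pickle.dump((p,im,d),open(f'pics/{f}.pkl','wb'))
    return p,im,d
def load(f): return pickle.load(open(f'pics/{f}.pkl','rb'))
def rays(p,uv):
    uv=np.asarray(uv,float).reshape(-1,1,2)
    n=cv2.undistortPoints(uv,np.array(p['intrinsics'],float),np.array(p['D'],float))[:,0]
    E=np.array(p['extrinsics']); return E[:3,3], np.c_[n,np.ones(len(n))]@E[:3,:3].T
def plane(p,uv,z):
    o,r=rays(p,uv); return o+r*((z-o[2])/r[:,2])[:,None]
def cloud(p,d):
    v,u=np.mgrid[:d.shape[0],:d.shape[1]]
    o,r=rays(p,np.stack([u,v],-1).reshape(-1,2)); return (o+r*d.reshape(-1,1)).reshape(*d.shape,3)
def totool(w):
    s=get_state(); return R.from_rotvec(s['tool_rot']).as_matrix().T@(np.array(w)-s['position'])*1000
E
python3 - <<'E'
from h import *
s=get_state(); print({k:np.round(v,3) for k,v in s.items()})
for n in('top','scene'):
    p,im,d=snap(n,n); print(n,np.round(p['extrinsics'],3).tolist(),np.round(p['intrinsics'],1).tolist())
E
```

```text
{'time': np.float64(0.0), 'joint_positions': array([-1.328,  0.322, -0.07 ,  1.452,  0.023,  1.371, -0.057]), 'qd': array([-0.001, -0.002,  0.002,  0.002,  0.001,  0.002, -0.002]), 'joint_torque': array([-0.0000e+00, -4.9129e+01, -4.0400e-01, -3.1252e+01, -6.4000e-02,
        4.4000e-02,  0.0000e+00]), 'position': array([0.147, 0.633, 0.235]), 'tool_rot': array([-3.590e-01, -3.121e+00,  3.000e-03]), 'ft_force': array([-0.571, -0.092, -0.032]), 'torque': array([-0.01 ,  0.003, -0.063]), 'grip_force': np.float64(0.0), 'grip_width': np.float64(0.998)}
top [[0.026, -0.998, 0.065, 0.475], [-1.0, -0.027, -0.01, 0.019], [0.012, -0.064, -0.998, 1.118], [0.0, 0.0, 0.0, 1.0]] [[526.7, 0.0, 270.4], [0.0, 526.7, 210.5], [0.0, 0.0, 1.0]]
scene [[-0.903, 0.273, -0.331, 0.901], [0.429, 0.579, -0.693, 0.707], [0.003, -0.768, -0.64, 0.759], [0.0, 0.0, 0.0, 1.0]] [[427.7, 0.0, 281.6], [0.0, 427.7, 213.9], [0.0, 0.0, 1.0]]
```

View pics/top.png

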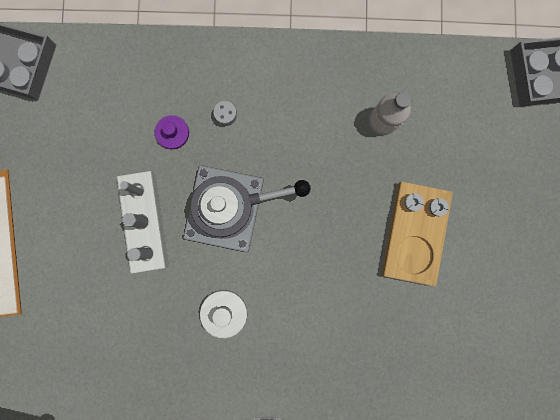

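View pics/scene.png

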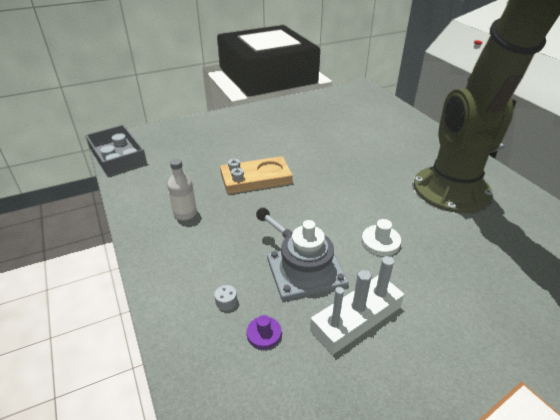

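The top view shows the cap on the collet at (217,204), a larger white cap on the bench at (222,314) and a purple one at (171,131). The rack bars are at about (130,188) thin, (133,221) and (140,254), the tray seat is at (415,255), and the lever knob at (302,188). By the description the one to take is the smaller white cap, on the collet. I'll check that and the bars in a crop.

```bash
python3 - <<'E'
from h import *
p,im,d=load('top'); C=cloud(p,d); ps,ims,ds=load('scene'); S=cloud(ps,ds)
def circ(C,cx,cy,r,z0,z1,src=None):
    m=(np.hypot(C[...,0]-cx,C[...,1]-cy)<r)&(C[...,2]>z0)&(C[...,2]<z1); P=C[m]
    c,rad=cv2.minEnclosingCircle(P[:,:2].astype(np.float32)); print(len(P),np.round([*c,2*rad,P[:,2].mean()],4),np.round(np.median(P,0),4)); return P
for n,uv,z in(('cap',(217,204),.152),('bigcap',(222,314),.048),('knob',(302,188),.09),('seat',(415,255),.02),('b1',(124,187),.14),('b2',(127,221),.14),('b3',(132,255),.14),('purple',(171,131),.02)):
    print(n,np.round(plane(p,[uv],z)[0],3),'depthpt',np.round(C[uv[1],uv[0]],3))
x,y=plane(p,[(217,204)],.15)[0][:2]
for nm,CC in(('top',C),('scene',S)):
    print(nm);circ(CC,x,y,.025,.143,.16);circ(CC,x,y,.05,.113,.123)
    x2,y2=C[314,222][:2]; circ(CC,x2,y2,.07,.008,.03)
    for q in((124,187),(127,221),(132,255)):
        b=plane(p,[q],.14)[0]; circ(CC,b[0],b[1],.03,.13,.15)
a=cv2.resize(im[110:280,100:330],None,fx=2,fy=2,interpolation=2); b=cv2.resize(ims[210:350,270:420],None,fx=2.2,fy=2.42,interpolation=2)
h=min(len(a),len(b)); cv2.imwrite('pics/c1.png',np.hstack([a[:h],b[:h]])[:,:,::-1])
E
```

```text
cap [0.547 0.108 0.152] depthpt [0.547 0.108 0.154]
bigcap [0.333 0.1   0.048] depthpt [0.335 0.099 0.067]
knob [ 0.587 -0.052  0.09 ] depthpt [ 0.588 -0.052  0.088]
seat [ 0.461 -0.297  0.02 ] depthpt [ 0.461 -0.296  0.023]
b1 [0.575 0.284 0.14 ] depthpt [0.575 0.284 0.14 ]
b2 [0.511 0.275 0.14 ] depthpt [0.511 0.274 0.144]
b3 [0.449 0.263 0.14 ] depthpt [0.449 0.262 0.144]
purple [0.708 0.222 0.02 ] depthpt [0.702 0.217 0.049]
top
182 [0.5486 0.1072 0.0281 0.153 ] [0.5483 0.1072 0.153 ]
889 [0.5486 0.1073 0.0722 0.1192] [0.5477 0.1058 0.1193]
1451 [0.3369 0.101  0.1151 0.0204] [0.3322 0.0977 0.0204]
63 [0.5788 0.2846 0.0162 0.1395] [0.5783 0.2837 0.1399]
163 [0.5145 0.2728 0.0294 0.1402] [0.515  0.2723 0.1405]
149 [0.4508 0.261  0.0246 0.1404] [0.4507 0.2597 0.1408]
scene
127 [0.5498 0.1052 0.0312 0.1511] [0.5514 0.1099 0.1525]
464 [0.5504 0.1054 0.0754 0.1188] [0.5577 0.1166 0.119 ]
709 [0.329  0.0996 0.1015 0.0195] [0.3435 0.1129 0.0202]
74 [0.5792 0.2838 0.0164 0.1389] [0.5804 0.2851 0.1401]
156 [0.5157 0.271  0.029  0.1389] [0.5173 0.2737 0.1404]
128 [0.4518 0.2587 0.0257 0.139 ] [0.453  0.2611 0.1403]
```

View pics/c1.png

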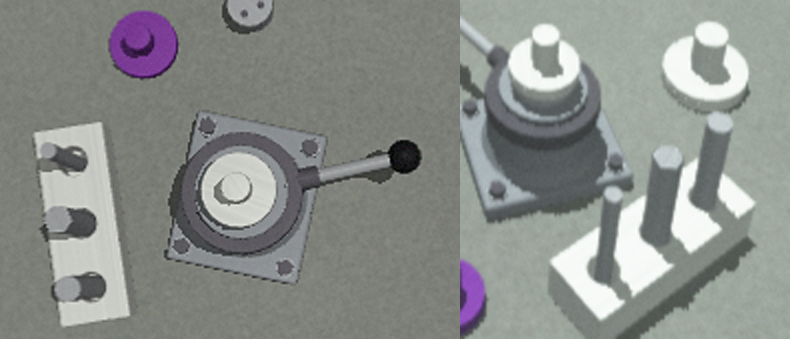

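The crop settles it. The middle bar has a hexagonal top (29 mm across corners). The bar nearest the robot is the thick round one (24.6 mm, at about 0.451,0.260). The cap on the nose measures 72 mm and the bench one about 100 mm, so I'll take the one on the nose. Next I'll measure the seat and work out the first moves.

```bash
python3 - <<'E'
from h import *
for n in('top','scene'):
    p,im,d=load(n); C=cloud(p,d)
    near=np.hypot(C[...,0]-.47,C[...,1]+.29)<.16
    m=near&(C[...,2]>.027)&(C[...,2]<.034); r=cv2.minAreaRect(C[m][:,:2].astype(np.float32)*1000); print(n,'tray',r)
    m=(np.hypot(C[...,0]-.461,C[...,1]+.297)<.036)&(C[...,2]<.025)
    P=C[m]; c,rad=cv2.minEnclosingCircle(P[:,:2].astype(np.float32)); print(c,2*rad,P[:,2].mean())
    m=(np.hypot(C[...,0]-.587,C[...,1]+.052)<.025)&(C[...,2]>.06); P=C[m]; print('knob',P.mean(0),cv2.minEnclosingCircle(P[:,:2].astype(np.float32)))
s=get_state();M=R.from_rotvec(s['tool_rot']).as_matrix();print(np.round(M,3))
print(totool([.549,.1065,.237]),totool([.549,.1065,.136]))
E
```

```text
top tray ((506.31121826171875, -300.5434265136719), (111.40303039550781, 201.02413940429688), 80.10504913330078)
(0.4609313905239105, -0.2968448996543884) 0.07198333740234375 0.02140945836919557
knob [ 0.58751591 -0.04947864  0.08490965] ((0.5861009955406189, -0.04867267236113548), 0.021627848967909813)
scene tray ((507.0928955078125, -302.2389831542969), (121.23445129394531, 200.9076690673828), 80.24085998535156)
(0.46048635244369507, -0.298405259847641) 0.06944885849952698 0.022175703941760938
knob [ 0.59274297 -0.04579616  0.08197473] ((0.5908242464065552, -0.0456068180501461), 0.021180372685194016)
[[-0.974  0.227 -0.   ]
 [ 0.227  0.974 -0.002]
 [-0.    -0.002 -1.   ]]
[-510.48865372 -421.30934493   -0.68067804] [-510.48085618 -421.13400583  100.31916946]
```

Request:
arm_command(
  motion=[
    [87,-27,-22,0,0],
    [87,-54,-44,0,0],
    [87,-81,-67,0,0],
    [87,-108,-89,0,0],
    [87,-135,-111,0,0],
  ],
)

```text
time: 0.52
position: [0.2544, 0.4926, 0.2361]
tool_rot: [-0.358, -3.121, 0.001]
ft_force: [-0.2, 0.7, 0.6]
grip_width: 1.003
grip_force: 0.0
```

Request:
arm_command(
  motion=[
    [87,-30,-25,0,0],
    [87,-60,-50,0,0],
    [87,-90,-75,0,0],
    [87,-120,-100,0,0],
    [87,-150,-125,0,0],
  ],
)

```text
time: 0.93
position: [0.3721, 0.3367, 0.2363]
tool_rot: [-0.358, -3.121, 0.0]
ft_force: [1.4, 0.6, 0.2]
grip_width: 1.0
grip_force: 0.0
```

Request:
arm_command(
  motion=[
    [87,-30,-25,0,0],
    [87,-60,-50,0,0],
    [87,-90,-75,0,0],
    [87,-120,-100,0,0],
    [87,-145,-120,0,0],
  ],
)

```text
time: 1.35
position: [0.4867, 0.1856, 0.2365]
tool_rot: [0.362, 3.12, -0.001]
ft_force: [0.2, 0.4, -0.4]
grip_width: 1.002
grip_force: 0.0
```

Request:
arm_command(
  motion=[
    [87,-25,-20,0,0],
    [87,-50,-40,0,0],
    [87,-70,-57,0,0],
    [87,-80,-65,0,0],
    [87,-80,-65,0,0],
  ],
)

```text
time: 1.77
position: [0.5501, 0.1032, 0.2361]
tool_rot: [0.368, 3.119, -0.003]
ft_force: [0.4, -0.3, -0.0]
grip_width: 0.998
grip_force: 0.0
```

```bash
python3 - <<'E'
from h import *
s=get_state();print(s['position'],s['tool_rot'],s['joint_positions'])
print(totool([.549,.1065,.136]))
p,im,d=snap('wrist','w1'); C=cloud(p,d)
m=(np.hypot(C[...,0]-.549,C[...,1]-.1065)<.03)&(C[...,2]>.145)&(C[...,2]<.16);P=C[m];print(len(P))
if len(P):print(cv2.minEnclosingCircle(P[:,:2].astype(np.float32)),P[:,2].mean())
E
```

```text
[0.55006153 0.10317768 0.23614229] [ 0.3681855   3.11942203 -0.00346468] [-0.64960515  0.13067828  0.45656759  1.69604083 -0.05688314  1.32869748
  1.15306814]
[  1.88300012   3.19721649 100.13428327]
1291
((0.54755038022995, 0.10704770684242249), 0.013947280123829842) 0.15215462165354746
```

View pics/w1.png

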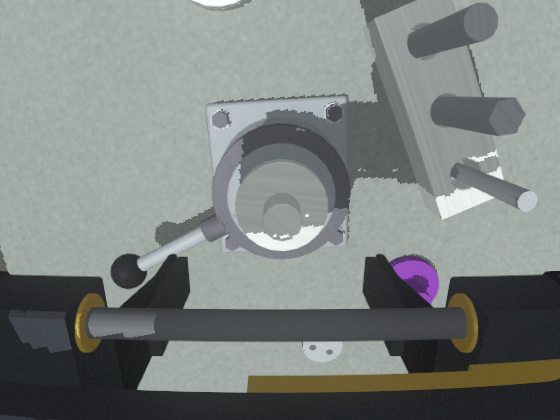

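The wrist view shows the cap knob at (283,215) between the fingers, and the measured 28 mm matches. Descending and gripping.

Request:
arm_command(
  motion=[
    [87,3,3,20,0],
    [87,3,3,50,0],
    [87,3,3,80,0],
    [60,3,3,100,0],
    [45,3,3,100,0],
  ],
)

```text
time: 2.23
position: [0.542, 0.1123, 0.1317]
tool_rot: [-0.353, -3.113, 0.005]
ft_force: [-0.4, 0.2, -0.3]
grip_width: 0.921
grip_force: 0.0
```

Request:
arm_command(
  motion=[
    [20,0,0,0,0],
    [20,0,0,0,0],
    [20,0,0,0,0],
    [20,0,0,0,0],
    [20,0,0,0,0],
  ],
  newtons=25,
)

```text
time: 2.65
position: [0.5472, 0.1113, 0.1379]
tool_rot: [0.358, 3.119, 0.002]
ft_force: [-0.1, -1.0, 0.4]
grip_width: 0.558
grip_force: 0.0
```

Request:
arm_command(
  motion=[
    [20,0,-2,0,0],
    [20,0,-2,0,0],
    [20,0,-2,0,0],
    [20,0,-2,0,0],
    [20,0,-2,0,0],
  ],
)

```text
time: 3.07
position: [0.5461, 0.1088, 0.1368]
tool_rot: [0.359, 3.121, -0.0]
ft_force: [0.4, -1.1, 2.5]
grip_width: 0.317
grip_force: 25.0
```

Request:
arm_command(
  motion=[
    [20,0,0,-8,0],
    [20,0,0,-20,0],
    [20,0,0,-40,0],
    [20,0,0,-55,0],
    [20,0,0,-65,0],
  ],
)

```text
time: 3.48
position: [0.5469, 0.1093, 0.2042]
tool_rot: [0.358, 3.118, 0.002]
ft_force: [-0.1, -0.1, -1.7]
grip_width: 0.318
grip_force: 25.0
```

Request:
arm_command(
  motion=[
    [20,0,-15,0,0],
    [20,0,-40,0,0],
    [20,-2,-68,0,0],
    [20,-2,-96,0,0],
    [20,-2,-124,0,0],
  ],
)

```text
time: 3.9
position: [0.5185, -0.0146, 0.2008]
tool_rot: [-0.359, -3.12, 0.001]
ft_force: [0.4, 0.6, -1.0]
grip_width: 0.317
grip_force: 25.0
```

Request:
arm_command(
  motion=[
    [20,0,-28,0,0],
    [20,0,-56,0,0],
    [20,-2,-84,0,0],
    [20,-3,-112,0,0],
    [20,-4,-140,0,0],
  ],
)

```text
time: 4.32
position: [0.4902, -0.1516, 0.2009]
tool_rot: [-0.36, -3.12, -0.001]
ft_force: [0.0, 0.4, -1.2]
grip_width: 0.318
grip_force: 25.0
```

Request:
arm_command(
  motion=[
    [20,0,-25,0,0],
    [20,0,-45,0,0],
    [20,0,-60,0,0],
    [20,0,-70,0,0],
    [20,0,-75,0,0],
  ],
)

```text
time: 4.73
position: [0.4734, -0.2245, 0.2011]
tool_rot: [-0.363, -3.12, 0.0]
ft_force: [-0.5, 1.0, -1.7]
grip_width: 0.314
grip_force: 25.0
```

```bash
python3 - <<'E'
from h import *
s=get_state();print(s['position'],s['tool_rot'],s['joint_positions'],s['ft_force'],s['grip_width'])
print(totool([.462,-.293,.052]))
p,im,d=snap('wrist','w2'); C=cloud(p,d)
near=np.hypot(C[...,0]-.506,C[...,1]+.3)<.13
m=near&(C[...,2]>.027)&(C[...,2]<.034);print(m.sum(),cv2.minAreaRect(C[m][:,:2].astype(np.float32)*1000))
m=(np.hypot(C[...,0]-.462,C[...,1]+.293)<.05)&(C[...,2]<.025)&(C[...,2]>.015);P=C[m]
if len(P):print(len(P),cv2.minEnclosingCircle(P[:,:2].astype(np.float32)),P[:,2].mean())
E
```

```text
[ 0.47339517 -0.22454929  0.20110706] [-3.63054503e-01 -3.11960200e+00  1.41507500e-04] [-0.30463492  0.07652395  0.7357504   1.83296315 -0.05364248  1.25314111
  1.78555259] [-0.54383307  0.99954212 -1.7131807 ] 0.313571869200459
[ -4.76590705 -69.2086833  149.11642654]
7972 ((481.9566345214844, -296.94891357421875), (110.60772705078125, 151.69891357421875), 79.9304428100586)
5023 ((0.4626210927963257, -0.2942250072956085), 0.039363566786050797) 0.020591550178164882
```

View pics/w2.png

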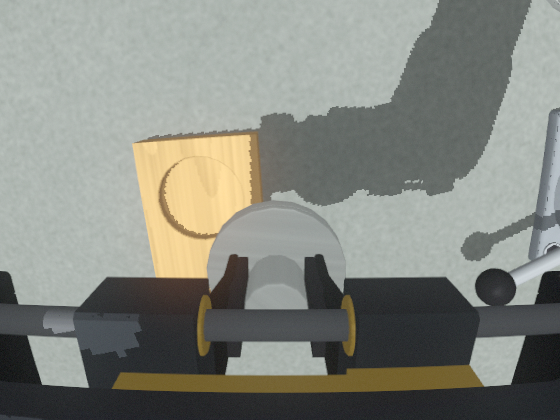

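The seat is at (205,195), and its measured 78.7 mm diameter agrees. The cap hangs level in the fingers at (277,255). I'll measure its centre relative to the TCP.

```bash
python3 - <<'E'
from h import *
p,im,d=load('w2'); C=cloud(p,d); s=get_state(); t=s['position']
m=(np.hypot(C[...,0]-t[0],C[...,1]-t[1])<.05)&(np.abs(C[...,2]-(t[2]-.018))<.006)
M=R.from_rotvec(s['tool_rot']).as_matrix(); P=(C[m]-t)@M*1000; print(len(P),np.median(P,0))
# outer rim: points on radius -> circle fit on hull, excluding hidden side
h=cv2.convexHull(P[:,:2].astype(np.float32))[:,0]
from scipy.optimize import least_squares
f=least_squares(lambda q:np.hypot(h[:,0]-q[0],h[:,1]-q[1])-36,[0,0],loss='soft_l1');print(f.x,np.round(f.fun,1))
print(totool([.4626,-.2942,.052]))
E
```

```text
6486 [16.49368405 -0.35860263 18.37198604]
[-2.00228423 -0.41239635] [ 0.3  0.2  0.4 -0.2  0.  -0.2 -0.2 -0.1 -0.1 -0.3 -0.  -0.4 -0.2 -0.3
 -0.4 -0.4 -0.5 -0.8 -0.8 -0.9 -1.1 -0.4 -0.8 -0.6 -0.5 -0.6 -0.5 -0.4
 -0.5 -0.6 -0.1 -0.2 -0.   0.1  0.2  0.1  0.   0.4  0. ]
[ -5.36198651 -70.27155306 149.22383551]
```

Request:
arm_command(
  motion=[
    [20,-2,-20,5,0],
    [20,-3,-45,25,0],
    [20,-3,-62,55,0],
    [20,-3,-69,85,0],
    [20,-3,-70,108,0],
  ],
)

```text
time: 5.2
position: [0.4607, -0.292, 0.0914]
tool_rot: [-0.361, -3.119, 0.0]
ft_force: [-0.4, 0.7, -2.4]
grip_width: 0.316
grip_force: 25.0
```

Request:
arm_command(
  motion=[
    [20,0,0,8,0],
    [20,0,0,12,0],
    [20,0,0,12,0],
    [20,0,0,12,0],
  ],
)

```text
time: 5.53
position: [0.4633, -0.291, 0.0827]
tool_rot: [0.356, 3.119, -0.0]
ft_force: [0.4, 0.3, -1.2]
grip_width: 0.314
grip_force: 25.0
```

```bash
python3 - <<'E'
from h import *
s=get_state();print(s['position'],s['ft_force'])
print(totool([.4626,-.2942,.0524])+[2,.4,0])
E
```

```text
[ 0.46327464 -0.29102472  0.08272097] [ 0.39510381  0.33667507 -1.23416291]
[ 1.99967373 -2.84877653 30.32069391]
```

Request:
arm_command(
  motion=[
    [20,1,-2,4,0],
    [20,1,-2,8,0],
    [20,1,-2,11,0],
    [20,1,-2,13,0],
    [20,1,-2,14,0],
  ],
)

```text
time: 5.95
position: [0.4605, -0.2929, 0.0673]
tool_rot: [-0.359, -3.121, -0.0]
ft_force: [-0.2, -0.8, -1.2]
grip_width: 0.313
grip_force: 25.0
```

Request:
arm_command(
  motion=[
    [20,0,0,3,0],
    [20,0,0,6,0],
    [20,0,0,9,0],
    [20,0,0,10,0],
    [20,0,0,10,0],
  ],
)

```text
time: 6.37
position: [0.4603, -0.2929, 0.0571]
tool_rot: [-0.359, -3.12, -0.0]
ft_force: [0.6, -0.1, -1.5]
grip_width: 0.317
grip_force: 25.0
```

```bash
python3 - <<'E'
from h import *
s=get_state();print(s['position'],s['ft_force'])
print(totool([.4626,-.2942,.0524])+[2,.4,0])
E
```

```text
[ 0.46028817 -0.29293035  0.05709736] [ 0.64576947 -0.14902157 -1.53058762]
[-0.54323952 -0.31265713  4.69529653]
```

Well centred and in the seat, with 4.7 mm to go.

Request:
arm_command(
  motion=[
    [20,0,0,1,0],
    [20,0,0,2,0],
    [20,0,0,3,0],
    [20,0,0,4,0],
    [20,0,0,5,0],
  ],
)

```text
time: 6.78
position: [0.4607, -0.293, 0.0527]
tool_rot: [0.359, 3.121, 0.0]
ft_force: [-2.7, 2.5, 11.5]
grip_width: 0.314
grip_force: 25.0
```

Request:
arm_command(
  motion=[
    [20,0,0,0,0],
    [20,0,0,0,0],
  ],
)

```text
time: 6.95
position: [0.4606, -0.2931, 0.0528]
tool_rot: [0.358, 3.121, 0.0]
ft_force: [-0.7, 1.1, 1.8]
grip_width: 0.312
grip_force: 25.0
```

Contact was felt at the expected height. Releasing.

Request:
arm_command(
  motion=[
    [50,0,0,0,0],
    [50,0,0,0,0],
    [50,0,0,0,0],
    [50,0,0,0,0],
    [50,0,0,0,0],
  ],
)

```text
time: 7.37
position: [0.4606, -0.2931, 0.0525]
tool_rot: [0.359, 3.121, -0.0]
ft_force: [0.0, -0.3, -0.2]
grip_width: 0.555
grip_force: 0.0
```

Request:
arm_command(
  motion=[
    [50,0,0,-10,0],
    [50,0,0,-30,0],
    [50,0,0,-60,0],
    [50,0,0,-100,0],
    [50,0,0,-140,0],
  ],
)

```text
time: 7.78
position: [0.4597, -0.293, 0.1941]
tool_rot: [-0.36, -3.12, -0.0]
ft_force: [0.9, 0.1, -0.0]
grip_width: 0.576
grip_force: 0.0
```

```bash
python3 - <<'E'
from h import *
s=get_state();print(s['position'],s['ft_force'],s['grip_width'])
p,im,d=snap('wrist','w3'); C=cloud(p,d)
m=(np.hypot(C[...,0]-.4626,C[...,1]+.2942)<.045)
for a,b in((.031,.042),(.062,.073),(.018,.025)):
    P=C[m&(C[...,2]>a)&(C[...,2]<b)]; 
    if len(P):print(len(P),cv2.minEnclosingCircle(P[:,:2].astype(np.float32)),P[:,2].mean(),P[:,2].std())
p,im,d=snap('top','t3'); C=cloud(p,d)
m=(np.hypot(C[...,0]-.4626,C[...,1]+.2942)<.045)
for a,b in((.031,.042),(.062,.073)):
    P=C[m&(C[...,2]>a)&(C[...,2]<b)]; 
    if len(P):print(len(P),cv2.minEnclosingCircle(P[:,:2].astype(np.float32)),P[:,2].mean(),P[:,2].std())
# bar
m=(np.hypot(C[...,0]-.451,C[...,1]-.260)<.03)&(C[...,2]>.13)&(C[...,2]<.15);P=C[m];print(cv2.minEnclosingCircle(P[:,:2].astype(np.float32)))
E
```

```text
[ 0.45965157 -0.29304877  0.19414994] [ 0.91846083  0.12458261 -0.03446774] 0.5755856447880594
4382 ((0.46259981393814087, -0.2942325472831726), 0.045061592012643814) 0.03417675379554985 0.0012922617539450946
940 ((0.46260711550712585, -0.294136106967926), 0.014044428244233131) 0.06823574397837277 0.0011521765752398755
551 ((0.4625293016433716, -0.29339295625686646), 0.03929334506392479) 0.020917982943448182 0.0012411195385838036
206 ((0.4610433578491211, -0.29173925518989563), 0.044560156762599945) 0.0342446840756991 0.0022317888160012216
((0.45061981678009033, 0.2609339952468872), 0.012548948638141155)
```

The cap is seated and centred (knob top at 0.068, at the seat centre). Moving to the bar.

Request:
arm_command(
  motion=[
    [50,5,20,-5,0],
    [60,13,52,-10,0],
    [60,22,88,-10,0],
    [60,31,124,-10,0],
    [60,40,160,-10,0],
  ],
)

```text
time: 8.3
position: [0.4576, -0.1269, 0.2031]
tool_rot: [0.36, 3.119, 0.001]
ft_force: [1.5, -0.0, -0.5]
grip_width: 0.687
grip_force: 0.0
```

Request:
arm_command(
  motion=[
    [60,9,38,0,0],
    [60,18,76,0,0],
    [60,28,113,0,0],
    [60,38,150,0,0],
    [60,47,186,0,0],
  ],
)

```text
time: 8.72
position: [0.4539, 0.0655, 0.2031]
tool_rot: [0.359, 3.12, 0.001]
ft_force: [0.4, -0.7, -0.2]
grip_width: 0.693
grip_force: 0.0
```

Request:
arm_command(
  motion=[
    [60,9,36,0,0],
    [60,18,72,0,0],
    [60,27,106,0,0],
    [60,33,132,0,0],
    [60,37,148,0,0],
  ],
)

```text
time: 9.13
position: [0.4511, 0.2199, 0.2028]
tool_rot: [0.353, 3.122, 0.002]
ft_force: [0.8, -0.3, -0.0]
grip_width: 0.689
grip_force: 0.0
```

Request:
arm_command(
  motion=[
    [60,0,0,0,0],
    [60,0,0,0,0],
  ],
)

```text
time: 9.3
position: [0.4517, 0.2164, 0.2026]
tool_rot: [0.356, 3.121, -0.001]
ft_force: [-0.1, -0.4, -0.5]
grip_width: 0.689
grip_force: 0.0
```

```bash
python3 - <<'E'
from h import *
s=get_state();print(s['position'],s['tool_rot'],s['joint_positions'])
p,im,d=snap('wrist','w4'); C=cloud(p,d)
m=(np.hypot(C[...,0]-.451,C[...,1]-.260)<.03)&(C[...,2]>.13)&(C[...,2]<.15);P=C[m];print(len(P))
if len(P):
    c,r=cv2.minEnclosingCircle(P[:,:2].astype(np.float32));print(c,r,P[:,2].mean(),totool([*c,.115]))
E
```

```text
[0.45168589 0.21642775 0.20255687] [ 3.55967139e-01  3.12121054e+00 -1.26048062e-03] [-0.75276833  0.01968023  0.25651305  1.86891614 -0.00447228  1.25398066
  0.84877412]
1291
(0.45012953877449036, 0.26019349694252014) 0.012416318990290165 0.13979344429592316 [12.05479523 43.48659939 87.52192623]
```

View pics/w4.png

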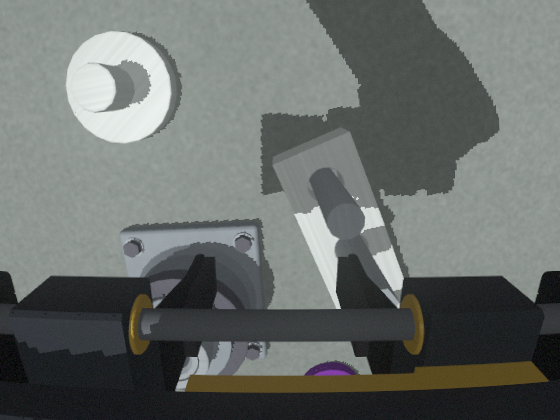

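The round bar top is at (345,215), 24.8 mm across, at z 0.140. Moving over it, descending and gripping.

Request:
arm_command(
  motion=[
    [60,6,20,0,0],
    [60,10,36,0,0],
    [60,12,43,0,0],
    [60,12,43,10,0],
    [60,12,43,25,0],
  ],
)

```text
time: 9.77
position: [0.4509, 0.2609, 0.1781]
tool_rot: [0.358, 3.119, 0.002]
ft_force: [0.6, -0.4, -0.3]
grip_width: 0.691
grip_force: 0.0
```

```bash
python3 -c "
from h import *
print(get_state()['position'],totool([.4503,.2602,.115]))"
```

```text
[0.45089036 0.26090513 0.17812278] [ 0.55543351 -0.92301422 63.12028998]
```

Request:
arm_command(
  motion=[
    [60,0,-1,15,0],
    [60,0,-1,35,0],
    [60,0,-1,50,0],
    [55,0,-1,60,0],
    [45,0,-1,63,0],
  ],
)

```text
time: 10.18
position: [0.4486, 0.258, 0.1123]
tool_rot: [-0.36, -3.118, 0.005]
ft_force: [-0.1, -0.2, 0.2]
grip_width: 0.622
grip_force: 0.0
```

Request:
arm_command(
  motion=[
    [15,0,0,0,0],
    [15,0,0,0,0],
    [15,0,0,0,0],
    [15,0,0,0,0],
    [15,0,0,0,0],
  ],
  newtons=40,
)

```text
time: 10.6
position: [0.4502, 0.2602, 0.1154]
tool_rot: [0.358, 3.12, 0.002]
ft_force: [0.8, 1.4, 1.3]
grip_width: 0.265
grip_force: 40.4
```

Request:
arm_command(
  motion=[
    [15,0,0,0,0],
    [15,0,0,0,0],
    [15,0,0,0,0],
  ],
)

```text
time: 10.85
position: [0.4502, 0.2603, 0.1154]
tool_rot: [0.358, 3.12, 0.002]
ft_force: [0.3, 1.3, 4.0]
grip_width: 0.267
grip_force: 40.0
```

Request:
arm_command(
  motion=[
    [15,0,0,-5,0],
    [15,0,0,-20,0],
    [15,0,0,-45,0],
    [15,0,0,-75,0],
    [15,0,0,-105,0],
  ],
)

```text
time: 11.27
position: [0.4482, 0.2587, 0.2188]
tool_rot: [-0.358, -3.118, 0.006]
ft_force: [0.7, 1.6, -4.3]
grip_width: 0.267
grip_force: 40.0
```

Request:
arm_command(
  motion=[
    [15,0,0,-25,0],
    [15,-20,-10,-42,0],
    [15,-48,-21,-45,0],
    [15,-80,-35,-45,0],
    [15,-110,-48,-45,0],
  ],
)

```text
time: 11.68
position: [0.5462, 0.1869, 0.264]
tool_rot: [-0.357, -3.12, 0.002]
ft_force: [0.6, -0.0, -4.8]
grip_width: 0.26
grip_force: 40.0
```

Request:
arm_command(
  motion=[
    [15,-12,-6,0,0],
    [15,-20,-9,0,0],
    [15,-20,-9,0,0],
    [15,-20,-9,0,0],
    [15,-20,-9,0,0],
  ],
)

```text
time: 12.1
position: [0.5618, 0.1766, 0.2639]
tool_rot: [-0.354, -3.119, -0.001]
ft_force: [0.4, -0.1, -4.2]
grip_width: 0.267
grip_force: 40.0
```

```bash
python3 - <<'E'
from h import *
s=get_state();print(s['position'],s['tool_rot'],s['ft_force'],s['grip_width'])
def nose(C,n):
    m=(np.hypot(C[...,0]-.548,C[...,1]-.107)<.04)&(np.abs(C[...,2]-.112)<.005);P=C[m];print(n,len(P))
    if len(P)>20:print(cv2.minEnclosingCircle(P[:,:2].astype(np.float32)),P[:,2].mean())
p,im,d=snap('wrist','w5'); C=cloud(p,d); nose(C,'w')
M=R.from_rotvec(s['tool_rot']).as_matrix(); T=(C-s['position'])@M*1000
for a,b in((-26,-15),(-15,15),(15,40),(40,70),(70,100),(100,120)):
    m=(np.hypot(T[...,0],T[...,1])<22)&(T[...,2]>a)&(T[...,2]<b);P=T[m]
    if len(P):print(a,len(P),np.round([P[:,0].min(),P[:,0].max(),P[:,1].min(),P[:,1].max(),P[:,2].max()],1))
for n in('top','scene'):
    p,im,d=snap(n,n+'5'); nose(cloud(p,d),n)
E
```

```text
[0.56181811 0.17659544 0.263915  ] [-3.54313186e-01 -3.11929190e+00 -6.20844783e-04] [ 0.44919894 -0.06110967 -4.23810459] 0.2667540689349361
w 2898
((0.5480757355690002, 0.10765203833580017), 0.03045555390417576) 0.1114459228721199
-26 1759 [-11.5  12.7 -19.   19.  -15. ]
-15 2582 [ -1.1  12.5 -19.1  19.   14.9]
15 772 [  2.7  12.2 -12.2  11.   40. ]
40 628 [  2.4  12.1 -12.2  11.   70. ]
70 426 [  2.9  12.  -12.1  11.   99.8]
100 46 [  3.5  11.7 -11.8  10.6 104.3]
top 291
((0.5479938983917236, 0.10573679953813553), 0.02976730838418007) 0.11233919607630924
scene 257
((0.5497379899024963, 0.10572629421949387), 0.032410260289907455) 0.1118335889408299
```

View pics/w5.png

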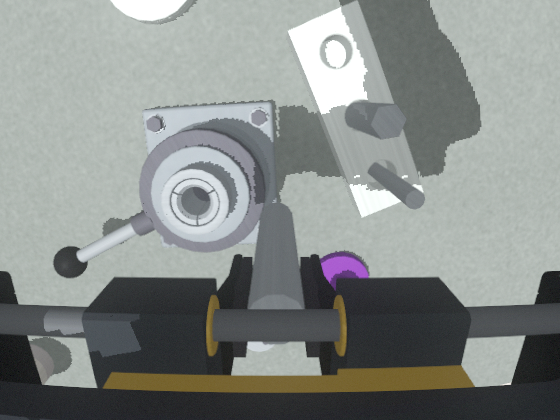

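The open collet is at (195,203), with a nose radius of 30.5 mm as expected. The bar hangs plumb at (280,250), offset about (0,-0.5) mm from the TCP. Moving over the collet.

```bash
python3 - <<'E'
from h import *
p,im,d=load('w5'); C=cloud(p,d)
# conical lead-in / bore: darker; fit inner & outer circles of the nose face
m=(np.hypot(C[...,0]-.548,C[...,1]-.107)<.04)&(np.abs(C[...,2]-.112)<.003); P=C[m][:,:2]
from scipy.optimize import least_squares
h=cv2.convexHull(P.astype(np.float32))[:,0]
f=least_squares(lambda q:np.hypot(*(h-q[:2]).T)-q[2],[.548,.107,.03],loss='soft_l1',f_scale=.0005);print(f.x)
r=np.hypot(*(P-f.x[:2]).T);print(np.percentile(r*1000,[0,1,5,10]))
print(totool([*f.x[:2],.22]))
E
```

```text
[0.54800438 0.10745562 0.02979604]
[13.08514514 14.41946132 15.53765853 16.55835841]
[ -1.47652421 -70.28358535  44.57093038]
```

Request:
arm_command(
  motion=[
    [15,0,-15,0,0],
    [15,-1,-38,0,0],
    [15,-1.5,-58,0,0],
    [15,-1.5,-67,8,0],
    [15,-1.5,-69.8,20,0],
  ],
)

```text
time: 12.67
position: [0.5495, 0.1042, 0.2456]
tool_rot: [0.363, 3.117, 0.002]
ft_force: [-1.3, 0.6, -4.8]
grip_width: 0.265
grip_force: 40.0
```

Request:
arm_command(
  motion=[
    [15,0,0,8,0],
    [15,0,0,14,0],
    [15,0,0,16,0],
    [15,0,0,16,0],
    [15,0,0,16,0],
  ],
)

```text
time: 13.08
position: [0.549, 0.1075, 0.2284]
tool_rot: [-0.356, -3.121, 0.0]
ft_force: [0.1, -0.5, -4.9]
grip_width: 0.267
grip_force: 40.0
```

```bash
python3 -c "
from h import *
for i in range(3):
    print(get_state()['position'],totool([.548,.1075,.164])+[0,.5,0]); get_image('wrist')"
```

```text
[0.54904964 0.10754726 0.22835007] [ 1.00005142  0.22095503 64.35026865]
[0.54930514 0.10730321 0.22876581] [ 1.34946804  0.38084458 64.76509562]
[0.54937608 0.10708823 0.22894109] [ 1.48355867  0.56250912 64.93999917]
```

Request:
arm_command(
  motion=[
    [15,1.2,0.4,3,0],
    [15,1.2,0.4,6,0],
    [15,1.2,0.4,9,0],
    [15,1.2,0.4,12,0],
    [15,1.2,0.4,14,0],
  ],
)

```text
time: 13.65
position: [0.5477, 0.1071, 0.214]
tool_rot: [-0.358, -3.121, 0.0]
ft_force: [0.3, -0.4, -4.3]
grip_width: 0.266
grip_force: 40.0
```

Request:
arm_command(
  motion=[
    [15,0,0,2,0],
    [15,0,0,4,0],
    [15,0,0,6,0],
    [15,0,0,8,0],
    [15,0,0,8,0],
  ],
)

```text
time: 14.07
position: [0.5477, 0.1071, 0.2061]
tool_rot: [-0.358, -3.12, 0.0]
ft_force: [-0.1, 0.1, -5.5]
grip_width: 0.265
grip_force: 40.0
```

The bar is 11 mm into the bore with no contact force. Continuing.

Request:
arm_command(
  motion=[
    [15,0,0,4,0],
    [15,0,0,8,0],
    [15,0,0,12,0],
    [15,0,0,16,0],
    [15,0,0,18,0],
  ],
)

```text
time: 14.48
position: [0.5475, 0.1071, 0.1877]
tool_rot: [-0.358, -3.12, 0.001]
ft_force: [0.6, 0.1, -4.6]
grip_width: 0.266
grip_force: 40.0
```

Request:
arm_command(
  motion=[
    [15,0,0,4,0],
    [15,0,0,8,0],
    [15,0,0,12,0],
    [15,0,0,16,0],
    [15,0,0,18,0],
  ],
)

```text
time: 14.9
position: [0.5476, 0.1071, 0.1698]
tool_rot: [-0.359, -3.12, 0.0]
ft_force: [0.1, -0.1, -4.8]
grip_width: 0.265
grip_force: 40.0
```

Request:
arm_command(
  motion=[
    [15,0,0,2,0],
    [15,0,0,4,0],
    [15,0,0,5,0],
    [15,0,0,6,0],
    [15,0,0,6,0],
  ],
)

```text
time: 15.32
position: [0.5479, 0.1072, 0.1645]
tool_rot: [-0.359, -3.121, -0.0]
ft_force: [-1.0, 0.1, -4.7]
grip_width: 0.266
grip_force: 40.0
```

Request:
arm_command(
  motion=[
    [15,0,0,0.7,0],
    [15,0,0,1.4,0],
    [15,0,0,2,0],
    [15,0,0,2.7,0],
    [15,0,0,3.2,0],
  ],
)

```text
time: 15.73
position: [0.5479, 0.1072, 0.1613]
tool_rot: [-0.358, -3.121, -0.0]
ft_force: [0.3, 0.1, -5.0]
grip_width: 0.266
grip_force: 40.0
```

Request:
arm_command(
  motion=[
    [15,0,0,0.5,0],
    [15,0,0,1,0],
    [15,0,0,1.4,0],
    [15,0,0,1.4,0],
  ],
)

```text
time: 16.07
position: [0.5481, 0.1071, 0.1605]
tool_rot: [0.359, 3.121, 0.0]
ft_force: [-1.2, -0.7, -1.5]
grip_width: 0.266
grip_force: 40.0
```

Touching now (-5 to -1.5 N). A little more, then release.

Request:
arm_command(
  motion=[
    [15,0,0,0.5,0],
    [15,0,0,1,0],
    [15,0,0,1,0],
  ],
)

```text
time: 16.32
position: [0.5484, 0.1072, 0.1604]
tool_rot: [0.359, 3.12, 0.001]
ft_force: [-1.9, -1.6, 3.8]
grip_width: 0.264
grip_force: 40.0
```

Request:
arm_command(
  motion=[
    [50,0,0,0,0],
    [50,0,0,0,0],
    [50,0,0,0,0],
    [50,0,0,0,0],
    [50,0,0,0,0],
  ],
)

```text
time: 16.73
position: [0.548, 0.1072, 0.1589]
tool_rot: [0.359, 3.121, 0.0]
ft_force: [0.1, -0.3, 0.0]
grip_width: 0.537
grip_force: 0.0
```

Request:
arm_command(
  motion=[
    [50,0,0,-8,0],
    [50,0,0,-25,0],
    [50,0,0,-50,0],
    [50,0,0,-75,0],
    [50,0,0,-95,0],
  ],
)

```text
time: 17.15
position: [0.5483, 0.1071, 0.2564]
tool_rot: [0.359, 3.119, 0.001]
ft_force: [0.7, 0.2, 0.7]
grip_width: 0.579
grip_force: 0.0
```

```bash
python3 - <<'E'
from h import *
s=get_state();print(s['position'],s['tool_rot'],s['ft_force'],s['grip_width'],s['joint_positions'])
p,im,d=snap('wrist','w6'); C=cloud(p,d)
m=(np.hypot(C[...,0]-.548,C[...,1]-.107)<.02)&(C[...,2]>.17)&(C[...,2]<.21);P=C[m];print(len(P))
if len(P):print(cv2.minEnclosingCircle(P[:,:2].astype(np.float32)),np.median(P[:,2]))
p,im,d=load('top5'); C=cloud(p,d)   # lever knob and rod direction
hsv=im.max(-1); m=(np.hypot(C[...,0]-.587,C[...,1]+.050)<.03)&(hsv<60)&(C[...,2]>.05)
v,u=np.nonzero(m); k=plane(p,[[u.mean(),v.mean()]],.073)[0]; w=k[:2]-[.548,.1072]
print('knob',k,np.hypot(*w),np.degrees(np.arctan2(w[1],w[0])))
m=(np.hypot(C[...,0]-.548,C[...,1]-.107)<.12)&(C[...,2]>.013)&(C[...,2]<.023)
print('base',m.sum(),cv2.minAreaRect(C[m][:,:2].astype(np.float32)*1000))
E
```

```text
[0.54833324 0.10714846 0.25644523] [3.58625708e-01 3.11928331e+00 1.31405273e-03] [0.67271781 0.21632318 0.66806468] 0.5785381994393759 [-0.59013685  0.11448293  0.38157315  1.66788654 -0.04369818  1.36564512
  1.13985712]
1217
((0.5476170182228088, 0.10684136301279068), 0.012063364498317242) 0.18540344764567485
knob [ 0.58939638 -0.05283323  0.073     ] 0.16530061661428563 -75.4969874270787
base 1445 ((548.84765625, 107.38208770751953), (140.39610290527344, 160.197998046875), 79.81873321533203)
```

The bar is home: its top is at 0.1854 and it is centred. Fixture yaw is about -10° and the lever is at about 0, so it closes at about -140°. I'll push the rod with closed fingers and compute the path first.

```bash
cat > lev.py <<'E'
from h import *
c=np.array([.548,.1072]);s=get_state();print(s['position'],s['ft_force'])
for ph,dd in((-75.5,50),(-75.5,25),(-85,19),(-95,18),(-105,17),(-115,17),(-125,18),(-135,20),(-140.2,21),(-143,21)):
    a=np.radians(ph);b=a-np.pi/2
    q=c+.13*np.array([np.cos(a),np.sin(a)])-dd/1000*np.array([np.cos(b),np.sin(b)])
    print(ph,dd,np.round(q,3),np.round(totool([*q,.078]),1))
E
python3 lev.py
```

```text
[0.5502827  0.10754841 0.26058254] [ 1.43780013 -0.74322851  3.66821037]
-75.5 50 [ 0.629 -0.006] [-101.1  -93.7  182.9]
-75.5 25 [ 0.605 -0.012] [ -79.  -105.3  182.7]
-85 19 [ 0.578 -0.021] [ -55.  -119.3  182.4]
-95 18 [ 0.555 -0.024] [ -32.7 -127.8  182.2]
-105 17 [ 0.531 -0.023] [  -9.3 -132.2  182.1]
-115 17 [ 0.508 -0.018] [  13.6 -132.4  181.9]
-125 18 [ 0.488 -0.01 ] [  35.2 -129.   181.8]
-135 20 [0.47  0.001] [  55.1 -122.6  181.6]
-140.2 21 [0.462 0.008] [  65.1 -118.1  181.6]
-143 21 [0.457 0.012] [  70.7 -114.9  181.6]
```

Request:
arm_command(
  motion=[
    [30,-15,-13,0,0],
    [20,-42,-37,0,0],
    [0,-72,-63,0,0],
    [0,-95,-83,0,0],
    [0,-105,-92,0,0],
  ],
)

```text
time: 17.62
position: [0.6309, -0.0116, 0.2543]
tool_rot: [0.367, 3.118, -0.005]
ft_force: [-1.7, -0.8, 0.4]
grip_width: 0.289
grip_force: 0.0
```

Request:
arm_command(
  motion=[
    [0,0,0,10,0],
    [0,0,0,40,0],
    [0,0,0,75,0],
    [0,0,0,110,0],
    [0,0,0,140,0],
  ],
)

```text
time: 18.03
position: [0.6276, -0.0035, 0.1113]
tool_rot: [-0.355, -3.119, -0.002]
ft_force: [-0.0, -0.6, -0.2]
grip_width: 0.007
grip_force: 0.0
```

Request:
arm_command(
  motion=[
    [0,0,0,20,0],
    [0,0,0,33,0],
    [0,0,0,38,0],
    [0,0,0,38,0],
    [0,0,0,38,0],
  ],
)

```text
time: 18.45
position: [0.63, -0.0056, 0.0771]
tool_rot: [0.357, 3.119, 0.001]
ft_force: [-0.1, -0.3, -0.9]
grip_width: 0.006
grip_force: 0.0
```

```bash
python3 lev.py; python3 -c "
from h import *
print(get_state()['grip_width']);snap('wrist','w7')"
```

```text
[ 0.63003707 -0.00560328  0.07712975] [-0.13347085 -0.25839183 -0.9191267 ]
-75.5 50 [ 0.629 -0.006] [ 0.9 -0.8 -0.9]
-75.5 25 [ 0.605 -0.012] [ 23.1 -12.3  -0.9]
-85 19 [ 0.578 -0.021] [ 47.  -26.4  -1. ]
-95 18 [ 0.555 -0.024] [ 69.3 -34.9  -1. ]
-105 17 [ 0.531 -0.023] [ 92.8 -39.2  -1.1]
-115 17 [ 0.508 -0.018] [115.7 -39.4  -1.1]
-125 18 [ 0.488 -0.01 ] [137.3 -36.   -1.1]
-135 20 [0.47  0.001] [157.2 -29.6  -1.1]
-140.2 21 [0.462 0.008] [167.1 -25.   -1.2]
-143 21 [0.457 0.012] [172.8 -21.8  -1.2]
0.005685086490338006
```

View pics/w7.png

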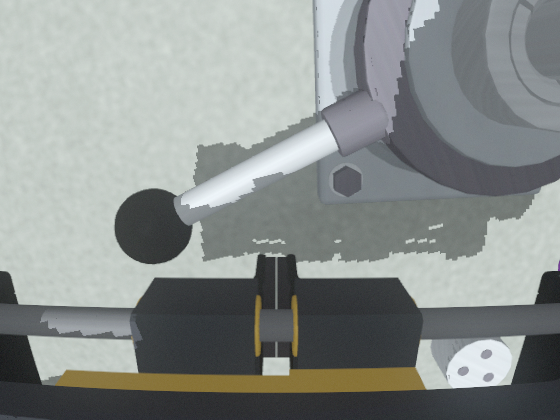

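The closed fingers at (277,260) are behind the rod, which runs from (330,140) to the knob at (153,225). They push towards image-up, which is tool +x.

Request:
arm_command(
  motion=[
    [0,10,-5,0,0],
    [0,23,-12,0,0],
    [0,32,-17,0,0],
    [0,40,-22,0,0],
    [0,47,-26,0,0],
  ],
)

```text
time: 18.92
position: [0.5788, -0.0202, 0.0778]
tool_rot: [0.358, 3.117, 0.003]
ft_force: [2.1, 1.1, 0.9]
grip_width: 0.008
grip_force: 1.3
```

Request:
arm_command(
  motion=[
    [0,9,-4,0,0],
    [0,19,-7,0,0],
    [0,28,-9,0,0],
    [0,37,-11,0,0],
    [0,46,-13,0,0],
  ],
)

```text
time: 19.33
position: [0.5298, -0.0231, 0.0765]
tool_rot: [0.359, 3.119, 0.001]
ft_force: [3.0, 1.0, 0.3]
grip_width: 0.0
grip_force: 1.5
```

Request:
arm_command(
  motion=[
    [0,8,0,0,0],
    [0,16,0,0,0],
    [0,23,0,0,0],
    [0,30,1,0,0],
    [0,37,2,0,0],
  ],
)

```text
time: 19.75
position: [0.4939, -0.0128, 0.076]
tool_rot: [0.359, 3.121, -0.0]
ft_force: [4.5, 1.5, 0.1]
grip_width: 0.006
grip_force: 1.5
```

```bash
python3 lev.py; python3 - <<'E'
from h import *
p,im,d=snap('top','t8'); C=cloud(p,d); c=np.array([.548,.1072])
m=(np.hypot(C[...,0]-c[0],C[...,1]-c[1])>.145)&(np.hypot(C[...,0]-c[0],C[...,1]-c[1])<.185)&(im.max(-1)<45)&(C[...,2]>.06)&(C[...,2]<.095)
v,u=np.nonzero(m);k=plane(p,[[u.mean(),v.mean()]],.073)[0][:2]-c;print(len(u),np.hypot(*k),np.degrees(np.arctan2(k[1],k[0])))
E
```

```text
[ 0.49385757 -0.01277579  0.07596607] [4.53585062 1.48899807 0.12672906]
-75.5 50 [ 0.629 -0.006] [-130.1   37.1   -2. ]
-75.5 25 [ 0.605 -0.012] [-107.9   25.5   -2. ]
-85 19 [ 0.578 -0.021] [-84.   11.5  -2. ]
-95 18 [ 0.555 -0.024] [-61.7   3.   -2. ]
-105 17 [ 0.531 -0.023] [-38.2  -1.4  -2. ]
-115 17 [ 0.508 -0.018] [-15.4  -1.6  -2. ]
-125 18 [ 0.488 -0.01 ] [ 6.2  1.8 -2. ]
-135 20 [0.47  0.001] [26.2  8.2 -2. ]
-140.2 21 [0.462 0.008] [36.1 12.8 -2.1]
-143 21 [0.457 0.012] [41.7 15.9 -2.1]
0 nan nan<stdin>:4: RuntimeWarning: Mean of empty slice.
  ret = ret.dtype.type(ret / rcount)
```

Request:
arm_command(
  motion=[
    [0,6,2,-2,0],
    [0,12,4,-2,0],
    [0,18,6,-2,0],
    [0,24,8,-2,0],
    [0,28,9,-2,0],
  ],
)

```text
time: 20.22
position: [0.4686, 0.003, 0.078]
tool_rot: [0.358, 3.121, 0.001]
ft_force: [3.9, -0.3, -1.0]
grip_width: 0.002
grip_force: 1.5
```

Request:
arm_command(
  motion=[
    [0,2,1,0,0],
    [0,4,2,0,0],
    [0,6,3,0,0],
    [0,8,4,0,0],
    [0,8,4,0,0],
  ],
)

```text
time: 20.63
position: [0.462, 0.0083, 0.078]
tool_rot: [-0.358, -3.121, -0.0]
ft_force: [2.1, -0.0, -0.5]
grip_width: 0.007
grip_force: 1.0
```

Request:
arm_command(
  motion=[
    [0,1,1,0,0],
    [0,2,2,0,0],
    [0,3,2.5,0,0],
    [0,4,3,0,0],
    [0,4,3,0,0],
  ],
)

```text
time: 21.05
position: [0.4614, 0.0092, 0.0784]
tool_rot: [0.36, 3.115, -0.004]
ft_force: [8.7, -6.4, -3.2]
grip_width: 0.006
grip_force: 5.4
```

Request:
arm_command(
  motion=[
    [0,1,1,0,0],
    [0,2,2,0,0],
    [0,3,2.5,0,0],
    [0,4,3,0,0],
    [0,4,3,0,0],
  ],
)

```text
time: 21.47
position: [0.4609, 0.0097, 0.0788]
tool_rot: [0.361, 3.108, -0.01]
ft_force: [16.2, -14.0, -9.0]
grip_width: 0.007
grip_force: 10.5
```

The force rises with no further motion, at the predicted closed angle. That is the stop. Backing off and checking.

Request:
arm_command(
  motion=[
    [0,-4,-3,0,0],
    [0,-8,-6,0,0],
    [0,-16,-14,0,0],
    [0,-24,-24,0,0],
    [0,-30,-30,0,0],
  ],
)

```text
time: 21.88
position: [0.4769, -0.0209, 0.0773]
tool_rot: [-0.359, -3.118, 0.0]
ft_force: [-0.3, -0.0, -0.5]
grip_width: 0.008
grip_force: 0.0
```

Request:
arm_command(
  motion=[
    [0,0,0,-20,0],
    [0,0,0,-55,0],
    [0,0,0,-95,0],
    [0,0,0,-130,0],
    [0,0,0,-160,0],
  ],
)

```text
time: 22.3
position: [0.4775, -0.0201, 0.2401]
tool_rot: [-0.358, -3.12, -0.001]
ft_force: [0.7, 0.2, -0.5]
grip_width: 0.005
grip_force: 0.0
```

Request:
arm_command(
  motion=[
    [0,0,-40,0,0],
    [0,0,-75,0,0],
    [0,0,-105,0,0],
    [0,0,-120,0,0],
    [0,0,-120,0,0],
  ],
)

```text
time: 22.72
position: [0.4489, -0.1409, 0.2378]
tool_rot: [-0.368, -3.118, -0.0]
ft_force: [0.7, 0.2, 0.6]
grip_width: 0.005
grip_force: 0.0
```

```bash
python3 - <<'E'
from h import *
print(get_state()['position'],get_state()['ft_force'])
for n in('top','scene'):
    p,im,d=snap(n,n+'9'); C=cloud(p,d); c=np.array([.548,.1072]); r=np.hypot(C[...,0]-c[0],C[...,1]-c[1])
    m=(r>.145)&(r<.19)&(im.max(-1)<50)&(C[...,2]>.05)&(C[...,2]<.1)
    v,u=np.nonzero(m)
    if len(u):k=plane(p,[[u.mean(),v.mean()]],.075)[0][:2]-c;print(n,len(u),np.hypot(*k),np.degrees(np.arctan2(k[1],k[0])))
    for q in((.548,.107),(.5145,.272),(.5788,.2842)):
        m=(np.hypot(C[...,0]-q[0],C[...,1]-q[1])<.022)&(C[...,2]>.13)&(C[...,2]<.2);P=C[m]
        if len(P):P=P[P[:,2]>P[:,2].max()-.01];print(cv2.minEnclosingCircle(P[:,:2].astype(np.float32)),np.median(P[:,2]))
E
```

```text
[ 0.44889591 -0.14093292  0.23775393] [0.71734713 0.1917934  0.56609964]
top 222 0.164865961459779 -140.17012407527906
((0.5486318469047546, 0.10735498368740082), 0.011853314004838467) 0.18598078765347842
((0.514229416847229, 0.27347004413604736), 0.013404951430857182) 0.14113204541220364
((0.5773053169250488, 0.2842004895210266), 0.0069907670840620995) 0.14065192158766238
scene 69 0.16759090805145876 -139.54881778636613
((0.548541784286499, 0.10700710117816925), 0.012879736721515656) 0.18577498517486424
((0.5152794718742371, 0.27150920033454895), 0.014352214522659779) 0.1404682725827729
((0.5787256360054016, 0.2827101945877075), 0.00870293565094471) 0.1398464039497876
```

View pics/top9.png

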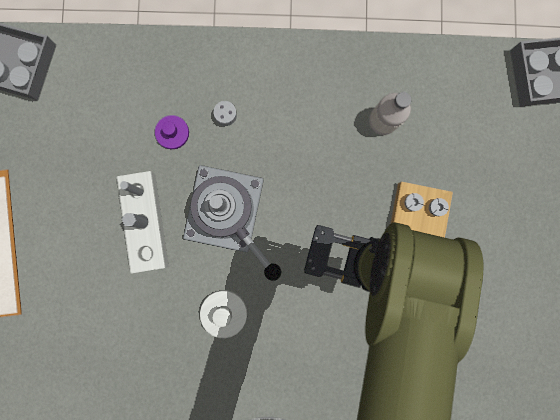

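The lever knob is at (272,271), at -140.2°, which is the closed stop. The bar stands upright in the collet at (217,203). The other two bars, the bottle and the disc haven't moved, and the robot is touching nothing. Handing in.

```bash
python3 -c "
from bench import *
print(close_job())"
```

```text
the job is handed in; nothing more can be done
None
```

I handed the job in at about 23 s of the 67 s allowed: the dust cap is in its tray seat, the thick round bar stands home on the depth stop, and the lever is at its closed stop. The hand-in gave no verdict.

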